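Tighten a booklet press by re-indexing its clamping lever

ROBOT

A 6-joint arm with a two-finger parallel gripper is mounted at the origin on the work surface. World frame = base frame: x ahead of the robot, y to its left, z up, the work surface at z = 0. Lengths are in mm, angles in rad, forces in N, time in s.
With the tool pointing down it reaches from about 350 to 775 mm from the base axis. Payload 7.3 kg.
Tool frame: the origin (TCP) lies at the very end of the fingers, on their centre line; the grasp point (between the pads) lies 19 mm behind it; x points along the fingers, y is the direction in which the jaws open and shut, and the axes are right-handed (so a half turn about x gives the same grasp; the last joint's range is limited). The gripper opens to 92 mm and grips with 3 to 60 N. Pads are 19 mm wide; open, the fingers measure 130 mm over their backs; the gripper's body (75 mm by 190 mm) begins 47 mm behind the grasp point.
Start: joints at [1.007, 0.342, 1.524, -0, 1.275, -0.146], TCP at [213.007, 479.867, 226.741] pointing down, gripper open.
Joint ranges: [-2.53, 2.53], [-0.77, 2.02], [0.04, 2.7], [-1, 4.14], [0.28, 2.66], [-3.11, 3.11]. Speed limits (rad/s): [2.57, 2.57, 3.14, 3.14, 3.14, 3.14].

INTERFACE

Orientations are given as [roll, pitch, yaw] about the fixed x, y, z axes, in that order (R = Rz(yaw) Ry(pitch) Rx(roll)).
In Python, from plant import sensors, capture, bot gives the robot as it stands.
- The arm moves only by the shell command python3 -m crank 'ROWS' [OPENING]. ROWS is JSON, a list of rows, each an object of numbers: "dx", "dy", "dz": the shift along the tool's x, y, z in cm; "spin": the turn about the tool's x in rad. A call has 1 to 20 rows; each row is the pose to reach, as a shift and turn from the pose commanded when the call began, along the tool's axes at that moment; what a row does not reach only later rows make up. A row lasts 1/12 s, in which the tool goes at most 41.7 mm and 7.16 degrees, less where a joint would pass 70% of its speed; a pose out of reach is approached as far as the arm can. A call with a gripper value outside its range is refused whole. OPENING is the opening in per cent of the stroke, from 0 (shut) to 100 (fully open), set as the call begins (- or left out, the last holds). The fingers move at their own pace and stop on an object; the grip force is fixed at half the most. Time passes only in rows, so rows that repeat a pose let the fingers close. It gives the time, the measured TCP pose, the force and the opening at its end, in the units of the state.
- sensors.get_obs(): the state, without advancing time (a new reading comes with each control period).
- capture(name): name is "scene" or "top" or "wrist"; returns a dict with "frame" (384x512x3 uint8, blue, green, red), "vfov" (degrees; the focal length in pixels is half the picture's height over the tangent of half this angle, whatever the lens; pixels are square), "cx", "cy" (the principal point, pixels), "view" (4x4, takes a point from world to camera coordinates); the wrist camera has in their place "mount" (4x4, takes a point from camera to tool coordinates, whose origin is the TCP and whose axes are the tool frame's). Camera axes: x right, y down, z forward; pixel columns grow to the right and rows downward; lengths in mm; the calibration is good to about 2 mm. The wrist camera is an equidistant fisheye: a pixel r from the principal point sees the ray r / f radians off the axis. A picture is of the moment at which its call begins: read the wrist's pose just before it. There is no depth.
- bot.close_job(): hands the job in, once; it reports no verdict.
The state is a dict: "time": time; "joint_positions": joint angles; "dq": joint speeds; "tau": joint torques, N m; "tool_pos": TCP position; "tcp_rot": TCP orientation; "contact_force": force on the tool from outside, world axes, zero at the start; "moment": the same for the moment, N m; "grip_width": finger opening in mm.
Only numpy, scipy, OpenCV 4.12 (cv2) and the standard library are available. Lean on these libraries where they do the work, as an engineer would, in place of code of your own. Each camera call takes 0.05 s, during which the arm holds its last target.

TASK

A freshly glued booklet lies between boards in the small bench press, and the orange clamping lever has nearly run out of swing against a column. Lift the lever off its serrations by its black knob, swing it back anticlockwise (seen from above), let it drop fully home into the serrations again, and turn it clockwise until the press foot grips the booklet firmly but does not crush it, about 80 newtons; then let go, leaving the lever seated and the other things on the mat alone.

Things in the scene. Friction and masses are not known exactly. Their poses are not given: they have to be found in the camera images.
- press: Bench press fixed to the table: wooden base 170 (x) x 190 (y) x 14 mm, green bridge 36 x 165 mm (along y), top at z = 100 mm, and a 16 mm steel column at y = +62 and one at y = -62 mm, tops at z = 128 mm. Origin: centre of the underside. Its -x side faces the robot, more or less; the lever works on that side and strikes a column within 13 degrees of the +y or -y direction.
- screw_axis (a point): Point on the screw's vertical axis, at the bridge's top. Clockwise seen from above (from the press's -y over -x to +y) tightens. The screw drags steadily and stays where it is left: slack, its push at the knob along the tangent is about 5 N moving, 4 N held still. From the start it turns 23 to 80 degrees until the foot touches, then about 20 more until firm: set the lever back 3 serrations.
- stop_column (a point): Centre of the top of the +y column, which ends the lever's clockwise swing. The lever starts 24 to 41 degrees short of this direction; on striking the column the foot is still clear of the booklet. The lever's arm is an 11 mm round bar, its centre line 114 mm above the underside of the press when home.
- knob_grip (a point): Grip point in the upright black knob at the lever's end: round, 19 mm thick, 50 mm tall (30 mm below to 20 mm above this point), with a 24 mm cap over its top 6 mm. It spins freely on the lever. The point is 95 mm from the screw's axis and 150.5 mm above the underside of the press when the lever is home. Its orientation tells nothing.
- lever_lift (a joint): Lift of the orange lever off its serrations, m: 0 fully home, 0.010 at its upper stop. A spring pushes it home: with its weight about 5.3 N at 0, 6.5 N at 10 mm. The serrations are free of each other above 0.0055; resting on the crests it reads about 0.002 to 0.0045.
- lever_index (a joint): Angle of the lever relative to the screw, rad, 0 at the start, negative when the lever is swung back anticlockwise. 12 round-crested serrations: the lever drops home only near multiples of 0.524 rad (30 degrees), with about 0.02 rad of play each way.
- foot: Dark steel press foot, 70 x 62 x 12 mm, below the bridge; origin at the centre of its underside. It goes down 4 mm per radian of clockwise turn. Once it touches, the grip on the booklet grows by about 240 N per radian, and the push at the knob rises above its slack level by 4 N per 100 N of grip: about 3.2 N more at 80 N. Over 110 N crushes.
- booklet: The booklet with red covers between two plywood boards, 110 x 95 mm and 24.5 to 27.5 mm thick in all (it varies and is not measured: the touch must be felt), lying loose on the press base; origin at the centre of its underside.
- glue: White glue bottle, blue cap, 48 mm diameter, 120 mm tall, upright; origin at the centre of its underside. Leave alone.
- tape: Clear roll of tape lying flat, 68 mm diameter, 18 mm high; origin at the centre of its underside. Leave alone.
- gluestick: Yellow glue stick, 28 mm diameter, 85 mm tall, upright; origin at the centre of its underside. Leave alone.
Things that resemble listed ones, but are neither listed nor needed, are in the scene too. Of the things that look like the booklet, the smallest one is meant.

How it is judged (in metres and radians):
On the way, in this order (a step that is already met when the one before it is completed fails the run):
1. the lever is lifted clear of the serrations and swung back by about one serration or more (value of joint lever_lift above 0.0052 m and value of joint lever_index below -0.45 rad), for 0.1 s.
2. the lever is fully home in the serrations at its new place (value of joint lever_lift below 0.002 m and value of joint lever_index below -0.45 rad), for 0.2 s.
3. the foot grips the booklet firmly (contact force between foot and booklet above 50 N), for 0.2 s.
At the end, for the whole second after the job is handed in: The foot grips the booklet with 50 to 110 N, the lever sits fully home (lift under 2 mm) at least one serration back from its first place on the screw, and the robot has let go (all of step 2 and contact force between foot and booklet between 50 and 110 N); the robot touches nothing.
It fails at once if the booklet is crushed (over 110 N under the foot) (contact force between foot and booklet above 110 N).
It fails at once if the glue bottle is moved or tipped (distance of glue from where it was at the start of the episode above 0.015 m or angle between glue's own z axis and vertical above 0.3 rad).
It fails at once if the tape is moved (distance of tape from where it was at the start of the episode above 0.015 m).
It fails at once if the glue stick is moved or tipped (distance of gluestick from where it was at the start of the episode above 0.015 m or angle between gluestick's own z axis and vertical above 0.3 rad).
It also fails if it takes over 53 s, if anything falls off the work surface, if the arm or the gripper's body presses on something with over 40 N, if the wrist force passes 120 N, or if a joint passes its speed limit or range.

## Working session

There is one attempt and no reset: what is moved stays moved. The work goes in short steps, Python scripts to look and compute and a shell command to move; the robot and the scene stay as the last step left them, time stands still between calls to the robot, and variables do not carry over. Pictures are saved under pics/ and viewed, and the job is handed in when it is done.

```bash
ls; mkdir -p pics
python3 - <<'E'
from plant import sensors, capture, bot
import cv2
print(sensors.get_obs())
for n in ["scene","top","wrist"]:
    c=capture(n); cv2.imwrite(f"pics/{n}0.png",c["frame"]); print(n,{k:v for k,v in c.items() if k!="frame"})
E
```

```text
pics
{'time': 0.0, 'joint_positions': array([ 1.00699646e+00,  3.42728314e-01,  1.52503776e+00,  4.82412687e-05,
        1.27540259e+00, -1.46014018e-01]), 'dq': array([ 0.0001305 ,  0.00082203, -0.00076307,  0.00063549, -0.00140937,
       -0.00012576]), 'tau': array([ 1.69510363e-04, -4.31231868e+01, -2.44227630e+01,  7.18246470e-02,
        5.57795749e-02, -1.04715659e-04]), 'tool_pos': array([212.76023105, 479.50085993, 226.03482939]), 'tcp_rot': array([-1.74607185,  1.56921964, -2.16387178]), 'contact_force': array([-0.55041689,  0.09454466,  0.35031938]), 'moment': array([0.02248632, 0.02518924, 0.01462573]), 'grip_width': 92.02744039297865}
scene {'vfov': 54.466255284419866, 'cx': 262.3779553247445, 'cy': 190.2522117314822, 'view': array([[ 3.59060850e-01,  9.33208266e-01, -1.40583665e-02,
        -1.92846766e+02],
       [ 7.06553603e-01, -2.81633246e-01, -6.49203143e-01,
        -2.47142130e+02],
       [-6.09801043e-01,  2.23170443e-01, -7.60485135e-01,
         1.28283944e+03],
       [ 0.00000000e+00,  0.00000000e+00,  0.00000000e+00,
         1.00000000e+00]])}
top {'vfo
[... 157 characters left out ...]
e+00],
       [-9.91486735e-01, -1.52829955e-02, -1.29307711e-01,
         4.95512065e+02],
       [ 1.29485225e-01, -1.12563257e-02, -9.91517459e-01,
         1.42894860e+03],
       [ 0.00000000e+00,  0.00000000e+00,  0.00000000e+00,
         1.00000000e+00]])}
wrist {'vfov': 65.70646984690485, 'cx': 254.17201655987995, 'cy': 194.02254658348846, 'mount': array([[-6.67646873e-04, -2.89777361e-01,  9.57093849e-01,
        -1.57661733e+02],
       [ 9.99998970e-01,  1.02266760e-03,  1.00720750e-03,
         1.01279073e+00],
       [-1.27065480e-03,  9.57093535e-01,  2.89776380e-01,
        -7.86813742e+01],
       [ 0.00000000e+00,  0.00000000e+00,  0.00000000e+00,
         1.00000000e+00]])}
```

View pics/scene0.png

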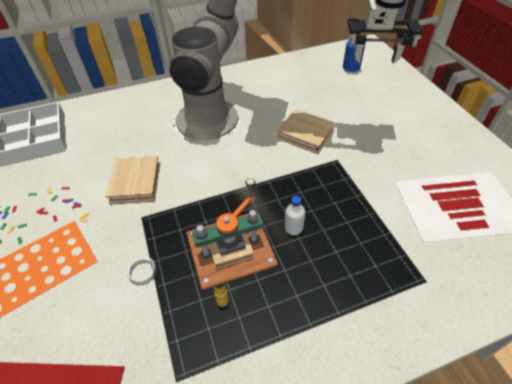

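View pics/top0.png

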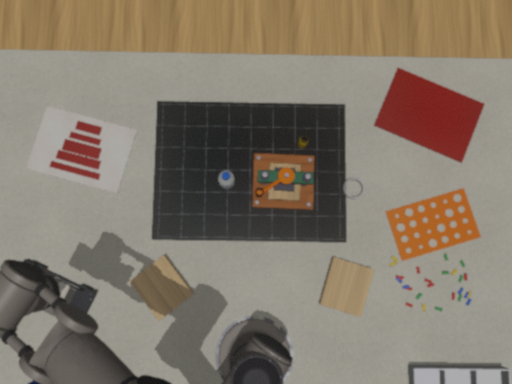

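View pics/wrist0.png

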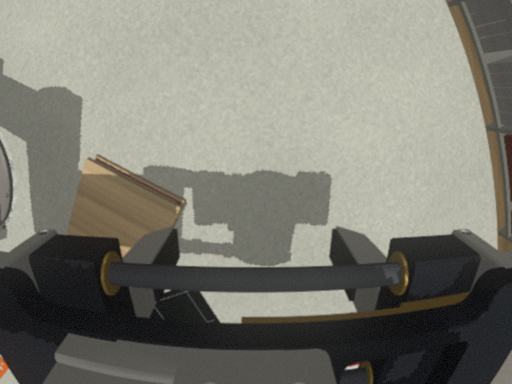

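The scene and top pictures show the press on the black mat, at (231,250) in scene and (284,180) in top. The orange lever points to a dark knob near (260,192) in top. I'll zoom in.

```bash
cat > h.py <<'E'
import numpy as np, cv2
from plant import sensors, capture, bot
def ray(c,u,v):
    f=c["frame"].shape[0]/2/np.tan(np.radians(c["vfov"])/2)
    V=c["view"];R=V[:3,:3];t=V[:3,3]
    d=R.T@np.array([(u-c["cx"])/f,(v-c["cy"])/f,1.]); return -R.T@t,d/np.linalg.norm(d)
def onz(c,u,v,z):
    o,d=ray(c,u,v); return o+d*(z-o[2])/d[2]
def tri(r1,r2):
    A=np.zeros((3,3));b=np.zeros(3)
    for o,d in (r1,r2):
        P=np.eye(3)-np.outer(d,d);A+=P;b+=P@o
    x=np.linalg.solve(A,b)
    return x,[np.linalg.norm((np.eye(3)-np.outer(d,d))@(x-o)) for o,d in(r1,r2)]
def proj(c,p):
    f=c["frame"].shape[0]/2/np.tan(np.radians(c["vfov"])/2)
    q=c["view"][:3,:3]@np.asarray(p,float)+c["view"][:3,3]
    return c["cx"]+f*q[0]/q[2],c["cy"]+f*q[1]/q[2]
E
python3 - <<'E'
import cv2
s=cv2.imread("pics/scene0.png")[165:315,170:320];t=cv2.imread("pics/top0.png")[125:220,210:330]
cv2.imwrite("pics/sz.png",cv2.resize(s,None,fx=4,fy=4,interpolation=cv2.INTER_CUBIC)[:600])
cv2.imwrite("pics/tz.png",cv2.resize(t,None,fx=6,fy=6,interpolation=cv2.INTER_CUBIC))
E
```

```text
(no output)
```

View pics/sz.png

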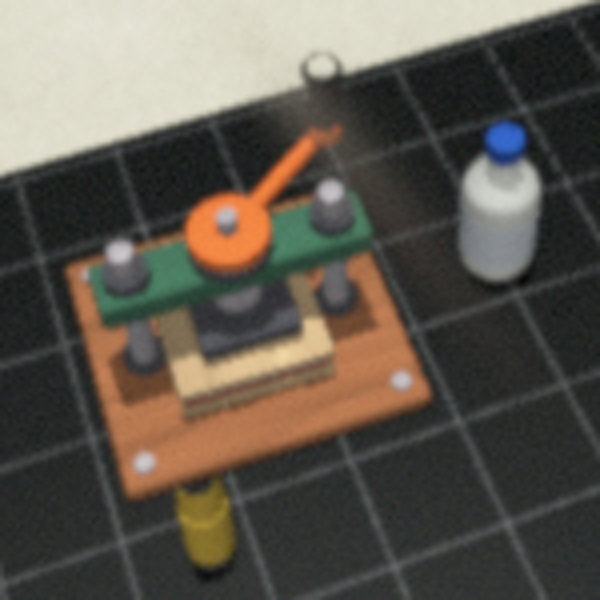

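View pics/tz.png

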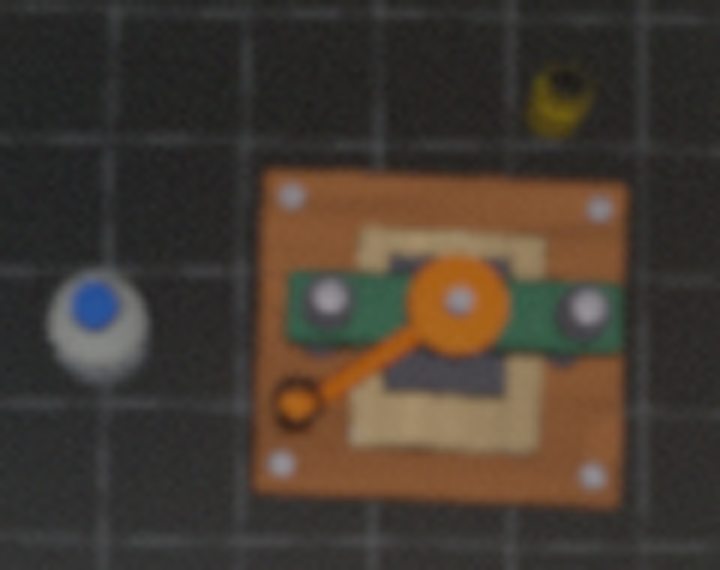

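Run:
```python
from h import *
s=capture("scene");t=capture("top")
print(sensors.get_obs()["time"])
S=lambda a,b:(170+(a+.5)/4-.5,165+(b+.5)/4-.5); T=lambda a,b:(210+(a+.5)/6-.5,125+(b+.5)/6-.5)
for n,a,b,z in [("col+",(330,187),(331,296),128),("col-",(120,248),(590,306),128),("hub",(227,217),(460,299),None),("knobtop",(322,62),(297,402),170.5)]:
    p,e=tri(ray(s,*S(*a)),ray(t,*T(*b)));print(n,p.round(1),np.round(e,1), z and (onz(s,*S(*a),z).round(1),onz(t,*T(*b),z).round(1)))
for n,b,z in [("glue cap",(95,305),120),("c1",(262,168),14),("c2",(629,184),14),("c3",(622,508),14),("c4",(252,492),14)]:
    print(n,onz(t,*T(*b),z).round(1))
```

```text
0.25
col+ [527.7 -20.4 127.5] [0.5 0.5] (array([528.3, -20. , 128. ]), array([527.5, -20.9, 128. ]))
col- [ 524.8 -144.2  127.7] [0.5 0.5] (array([ 525.1, -143.7,  128. ]), array([ 524.6, -144.7,  128. ]))
hub [527.  -82.1 128.5] [0.4 0.4] None
knobtop [471.2  -3.4 169.8] [0.8 0.8] (array([472.1,  -2.9, 170.5]), array([470.9,  -4.1, 170.5]))
glue cap [522.6  92.  120. ]
c1 [613.   11.4  14. ]
c2 [ 607.7 -179.8   14. ]
c3 [ 438.3 -175.7   14. ]
c4 [443.7  14.3  14. ]
```

The triangulation is consistent:
- Columns are 123.8 mm apart at z ≈ 128, and the knob is 96 mm from the axis with its top at z ≈ 170.
- The knob is at 125° and the stop at 88.7°, so the lever is 36° short of it.

Next I'll work out the tool axes and the move.

```bash
cat >> h.py <<'E'
from scipy.spatial.transform import Rotation as Ro
def tool():
    o=sensors.get_obs(); return o,Ro.from_euler("xyz",o["tcp_rot"]).as_matrix()
C=np.array([526.3,-82.3])
def st(n=1):
    import numpy as np
    P=[];F=[]
    for i in range(n):
        if i: capture("wrist")
        o,R=tool();P.append(o["tool_pos"]);F.append(o["contact_force"])
    p=np.mean(P,0);F=np.mean(F,0);r=p[:2]-C;a=np.arctan2(r[1],r[0]);tc=np.array([np.sin(a),-np.cos(a)])
    print("t%.2f p%s ang%.2f rad%.1f F%s Ftan(push)%.2f Frad%.2f w%.1f"%(o["time"],p.round(1),np.degrees(a)%360,np.hypot(*r),F.round(2),-F[:2]@tc,F[:2]@r/np.hypot(*r),o["grip_width"]))
    return o,R
E
python3 - <<'E'
from h import *
o,R=st(3);print(R.round(4));d=np.array([471.2,-3.4,200])-o["tool_pos"];print(d,R.T@d)
y=np.degrees(np.arctan2(R[1,1],R[0,1]));print("jaw dir deg",y)
E
```

```text
t0.35 p[212.9 479.8 226.5] ang119.14 rad643.5 F[-0.31  0.17  0.09] Ftan(push)0.19 Frad0.30 w91.6
[[-2.000e-04  4.057e-01  9.140e-01]
 [-3.000e-04  9.140e-01 -4.057e-01]
 [-1.000e+00 -3.000e-04 -0.000e+00]]
[ 258.23757221 -483.18692651  -26.56868593] [  26.66205978 -336.83715142  432.07871125]
jaw dir deg 66.06192971609279
```

```bash
python3 -m crank '[{"dx":0,"dy":-11,"dz":14.4},{"dx":0,"dy":-22.5,"dz":28.8},{"dx":0,"dy":-33.7,"dz":43.2},{"dx":0,"dy":-33.7,"dz":43.2},{"dx":0,"dy":-33.7,"dz":43.2},{"dx":0,"dy":-33.7,"dz":43.2},{"dx":0,"dy":-33.7,"dz":43.2},{"dx":0,"dy":-33.7,"dz":43.2},{"dx":0,"dy":-33.7,"dz":43.2},{"dx":0,"dy":-33.7,"dz":43.2},{"dx":0,"dy":-33.7,"dz":43.2},{"dx":0,"dy":-33.7,"dz":43.2},{"dx":0,"dy":-33.7,"dz":43.2},{"dx":0,"dy":-33.7,"dz":43.2},{"dx":0,"dy":-33.7,"dz":43.2},{"dx":0,"dy":-33.7,"dz":43.2},{"dx":0,"dy":-33.7,"dz":43.2},{"dx":0,"dy":-33.7,"dz":43.2}]' 100
python3 - <<'E'
from h import *
st(3)
c=capture("wrist");cv2.imwrite("pics/w1.png",c["frame"])
E
```

```text
t0.45 p[213.  479.8 226.6] ang119.14 rad643.5 F[ 0.18 -0.01 -0.  ] Ftan(push)-0.16 Frad-0.09 w91.9invalid input at $[0]: expected keys dx, dy, dz, spin
```

View pics/w1.png

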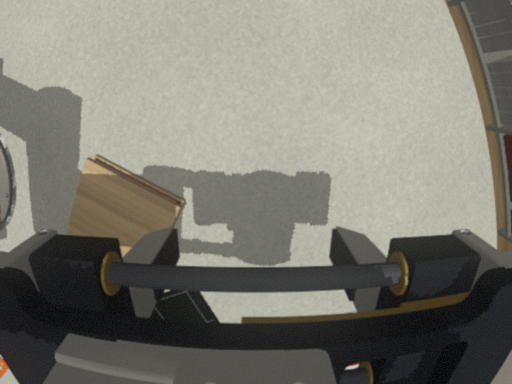

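All four keys are required. The arm hasn't moved.

```bash
python3 -m crank '[{"dx":0,"dy":-11,"dz":14.4,"spin":0},{"dx":0,"dy":-22.5,"dz":28.8,"spin":0},{"dx":0,"dy":-33.7,"dz":43.2,"spin":0},{"dx":0,"dy":-33.7,"dz":43.2,"spin":0},{"dx":0,"dy":-33.7,"dz":43.2,"spin":0},{"dx":0,"dy":-33.7,"dz":43.2,"spin":0},{"dx":0,"dy":-33.7,"dz":43.2,"spin":0},{"dx":0,"dy":-33.7,"dz":43.2,"spin":0},{"dx":0,"dy":-33.7,"dz":43.2,"spin":0},{"dx":0,"dy":-33.7,"dz":43.2,"spin":0},{"dx":0,"dy":-33.7,"dz":43.2,"spin":0},{"dx":0,"dy":-33.7,"dz":43.2,"spin":0},{"dx":0,"dy":-33.7,"dz":43.2,"spin":0},{"dx":0,"dy":-33.7,"dz":43.2,"spin":0},{"dx":0,"dy":-33.7,"dz":43.2,"spin":0},{"dx":0,"dy":-33.7,"dz":43.2,"spin":0},{"dx":0,"dy":-33.7,"dz":43.2,"spin":0},{"dx":0,"dy":-33.7,"dz":43.2,"spin":0}]' 100
python3 - <<'E'
from h import *
o,R=st(3);print(R.round(3))
c=capture("wrist");cv2.imwrite("pics/w2.png",c["frame"])
E
```

```text
time: 2.0
tool_pos: [470.5, -2.0, 226.9]
tcp_rot: [2.074, 1.57, 1.658]
contact_force: [0.4, -0.1, -0.3]
grip_width: 91.7
t2.10 p[470.6  -2.1 226.9] ang124.77 rad97.7 F[ 0.3   0.06 -0.3 ] Ftan(push)-0.29 Frad-0.12 w91.5
[[ 0.     0.404  0.915]
 [ 0.     0.915 -0.404]
 [-1.     0.     0.   ]]
```

View pics/w2.png

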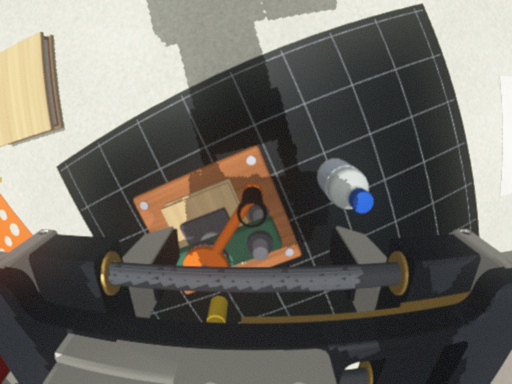

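```bash
cat >> h.py <<'E'
def wray(c,o,R,u,v):
    f=192/np.tan(np.radians(c["vfov"])/2); d=np.array([u-c["cx"],v-c["cy"]]);r=np.hypot(*d);th=r/f
    v3=np.array([*(d/r*np.sin(th)),np.cos(th)]);M=c["mount"]
    return R@M[:3,3]+o["tool_pos"],R@M[:3,:3]@v3
E
python3 - <<'E'
from h import *
o,R=st(1);c=capture("wrist")
cv2.imwrite("pics/w2z.png",cv2.resize(c["frame"][160:310,140:320],None,fx=4,fy=4,interpolation=cv2.INTER_CUBIC))
for uv in [(252,200),(252,206),(254,212),(258,243),(204,260)]:
    a,d=wray(c,o,R,*uv);print(uv,[ (a+d*(z-a[2])/d[2]).round(1) for z in(170.5,128)])
E
```

```text
t2.15 p[470.8  -2.3 226.9] ang124.76 rad97.3 F[ 0.45  0.33 -0.21] Ftan(push)-0.56 Frad0.02 w91.7
(252, 200) [array([462.3,   1. , 170.5]), array([474.9,  -4.9, 128. ])]
(252, 206) [array([466.7,  -1. , 170.5]), array([480.1,  -7.2, 128. ])]
(254, 212) [array([471.8,  -1.5, 170.5]), array([486.2,  -7.9, 128. ])]
(258, 243) [array([497.3,  -9.3, 170.5]), array([516.8, -17.2, 128. ])]
(204, 260) [array([494.2, -56.7, 170.5]), array([513.1, -74. , 128. ])]
```

View pics/w2z.png

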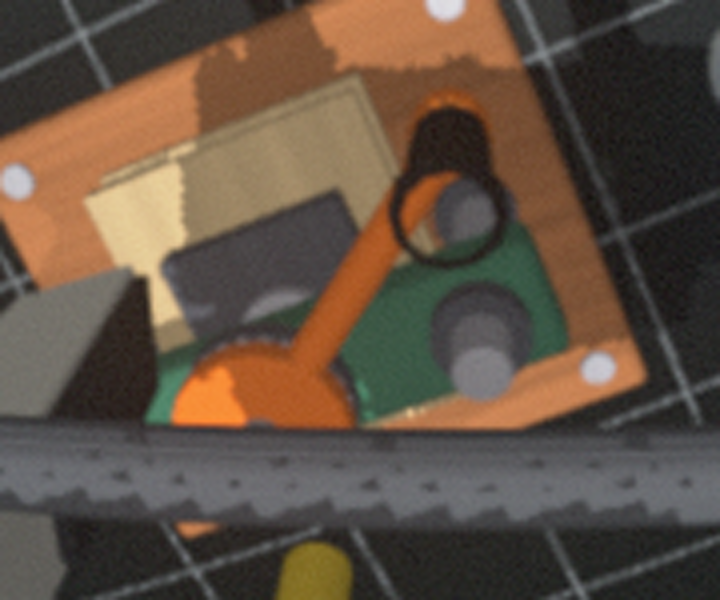

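The cap ring is centred near (252,213) in the wrist picture, which puts it at (472,-2.5). That agrees with the triangulated knob. Now I descend and close.

```bash
python3 -m crank '[{"dx":2,"dy":-0.1,"dz":0.15,"spin":0},{"dx":5,"dy":-0.1,"dz":0.15,"spin":0},{"dx":8,"dy":-0.1,"dz":0.15,"spin":0},{"dx":9.5,"dy":-0.1,"dz":0.15,"spin":0},{"dx":9.5,"dy":-0.1,"dz":0.15,"spin":0}]' 100 && python3 -m crank '[{"dx":0,"dy":0,"dz":0,"spin":0},{"dx":0,"dy":0,"dz":0,"spin":0},{"dx":0,"dy":0,"dz":0,"spin":0},{"dx":0,"dy":0,"dz":0,"spin":0},{"dx":0,"dy":0,"dz":0,"spin":0},{"dx":0,"dy":0,"dz":0,"spin":0},{"dx":0,"dy":0,"dz":0,"spin":0},{"dx":0,"dy":0,"dz":0,"spin":0}]' 0
python3 - <<'E'
from h import *
o,R=st(4)
c=capture("wrist");cv2.imwrite("pics/w3.png",c["frame"])
E
```

```text
time: 2.62
tool_pos: [469.8, -4.2, 128.7]
tcp_rot: [-2.908, 1.564, 2.958]
contact_force: [-0.7, -0.8, -0.1]
grip_width: 92.1
time: 3.28
tool_pos: [472.2, -5.0, 131.9]
tcp_rot: [0.534, 1.57, 0.116]
contact_force: [-0.2, -0.9, -0.4]
grip_width: 42.7
t3.43 p[472.1  -5.  131.8] ang125.02 rad94.4 F[ 0.15 -0.29 -0.2 ] Ftan(push)0.05 Frad-0.32 w31.2
```

View pics/w3.png

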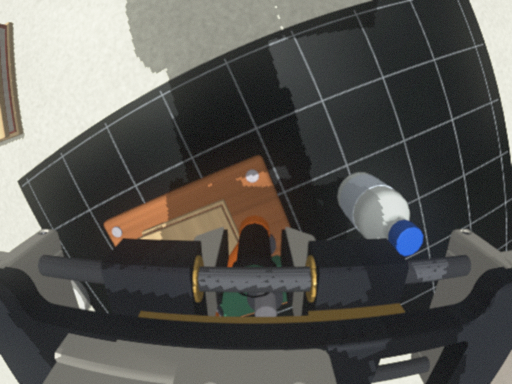

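The knob sits centred between the fingers, near (255,240). They are still closing.

```bash
python3 -m crank '[{"dx":0,"dy":0,"dz":0,"spin":0},{"dx":0,"dy":0,"dz":0,"spin":0},{"dx":0,"dy":0,"dz":0,"spin":0},{"dx":0,"dy":0,"dz":0,"spin":0}]' 0
python3 - <<'E'
from h import *
o,R=st(4)
E
```

```text
time: 3.82
tool_pos: [472.1, -5.0, 131.7]
tcp_rot: [2.503, 1.571, 2.085]
contact_force: [-0.5, -0.7, -0.8]
grip_width: 21.7
t3.97 p[472.1  -5.  131.7] ang125.04 rad94.5 F[-0.58 -0.32 -0.16] Ftan(push)0.66 Frad0.07 w21.8
```

```bash
python3 -m crank '[{"dx":-0.4,"dy":0,"dz":0,"spin":0},{"dx":-0.85,"dy":0,"dz":0,"spin":0},{"dx":-0.85,"dy":0,"dz":0,"spin":0},{"dx":-0.85,"dy":0,"dz":0,"spin":0}]'
python3 - <<'E'
from h import *
o,R=st(4)
c=capture("wrist");cv2.imwrite("pics/w4.png",c["frame"])
c=capture("scene");cv2.imwrite("pics/s4.png",cv2.resize(c["frame"][165:315,170:320],None,fx=4,fy=4,interpolation=cv2.INTER_CUBIC))
E
```

```text
time: 4.3
tool_pos: [472.4, -5.4, 140.1]
tcp_rot: [-0.343, 1.57, -0.761]
contact_force: [2.9, -4.3, -6.5]
grip_width: 21.7
t4.45 p[472.3  -5.4 140. ] ang125.06 rad94.0 F[ 3.63 -4.37 -6.3 ] Ftan(push)-0.47 Frad-5.66 w22.0
```

View pics/s4.png

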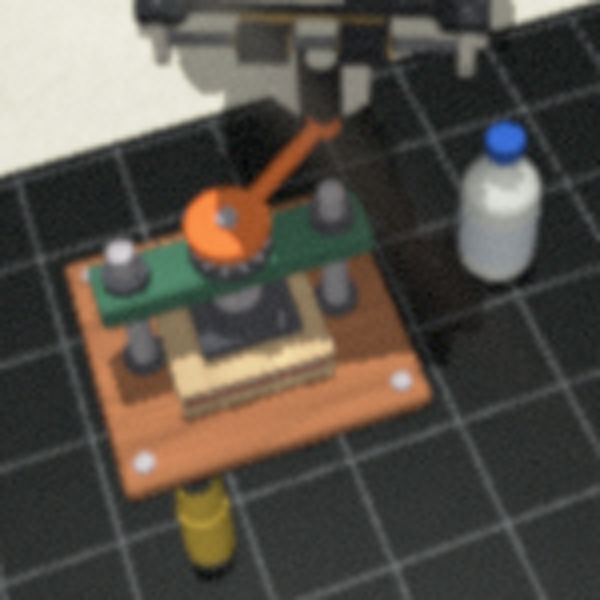

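Lift confirmed: Fz is -6.3 N, the spring load, at 8.5 mm. Next I compute the swing rows.

```bash
cat >> h.py <<'E'
def arc(p0,cen,degs,dxcm=0):
    Y=np.array([.404,.915]);Z=np.array([.915,-.404]);r=np.asarray(p0,float)-cen
    for g in degs:
        a=np.radians(g);q=np.array([[np.cos(a),-np.sin(a)],[np.sin(a),np.cos(a)]])@r-r
        print(g,"dy %.2f dz %.2f"%(q@Y/10,q@Z/10))
E
python3 - <<'E'
from h import *
arc((472.2,-5.1),C,[5,10,15,20,25,30])
E
```

```text
5 dy -0.72 dz -0.39
10 dy -1.48 dz -0.72
15 dy -2.25 dz -0.99
20 dy -3.05 dz -1.18
25 dy -3.87 dz -1.31
30 dy -4.69 dz -1.36
```

```bash
python3 -m crank '[{"dx":0,"dy":-0.72,"dz":-0.39,"spin":0},{"dx":0,"dy":-1.48,"dz":-0.72,"spin":0},{"dx":0,"dy":-2.25,"dz":-0.99,"spin":0},{"dx":0,"dy":-3.05,"dz":-1.18,"spin":0},{"dx":0,"dy":-3.87,"dz":-1.31,"spin":0},{"dx":0,"dy":-4.69,"dz":-1.36,"spin":0},{"dx":0,"dy":-4.69,"dz":-1.36,"spin":0}]'
python3 - <<'E'
from h import *
o,R=st(5); print(o["moment"].round(2))
arc((443.4,-33.7),C,[5,10,15,20,25,30])
E
```

```text
time: 5.13
tool_pos: [440.7, -43.3, 140.2]
tcp_rot: [0.184, 1.57, -0.234]
contact_force: [4.3, -2.4, -5.4]
grip_width: 21.8
t5.33 p[441.  -42.8 140.2] ang155.16 rad94.0 F[ 4.26 -2.62 -6.12] Ftan(push)0.59 Frad-4.97 w21.7
[-0.38 -0.68  0.03]
5 dy -0.84 dz -0.06
10 dy -1.67 dz -0.05
15 dy -2.51 dz 0.04
20 dy -3.33 dz 0.20
25 dy -4.14 dz 0.43
30 dy -4.92 dz 0.73
```

Run:
```python
from h import *
arc((440.8,-42.5),C,[5,10,15,20,25,30])
arc((440.8,-42.5),C,[35,40,45,50,55,60])
```

```text
5 dy -0.82 dz 0.02
10 dy -1.64 dz 0.11
15 dy -2.45 dz 0.27
20 dy -3.24 dz 0.50
25 dy -4.00 dz 0.80
30 dy -4.74 dz 1.17
35 dy -5.44 dz 1.60
40 dy -6.11 dz 2.09
45 dy -6.72 dz 2.63
50 dy -7.29 dz 3.23
55 dy -7.81 dz 3.87
60 dy -8.26 dz 4.55
```

```bash
python3 -m crank '[{"dx":0,"dy":-0.82,"dz":0.02,"spin":0},{"dx":0,"dy":-1.64,"dz":0.11,"spin":0},{"dx":0,"dy":-2.45,"dz":0.27,"spin":0},{"dx":0,"dy":-3.24,"dz":0.5,"spin":0},{"dx":0,"dy":-4.0,"dz":0.8,"spin":0},{"dx":0,"dy":-4.74,"dz":1.17,"spin":0},{"dx":0,"dy":-5.44,"dz":1.6,"spin":0},{"dx":0,"dy":-6.11,"dz":2.09,"spin":0},{"dx":0,"dy":-6.72,"dz":2.63,"spin":0},{"dx":0,"dy":-7.29,"dz":3.23,"spin":0},{"dx":0,"dy":-7.81,"dz":3.87,"spin":0},{"dx":0,"dy":-8.26,"dz":4.55,"spin":0},{"dx":0,"dy":-8.26,"dz":4.55,"spin":0},{"dx":0,"dy":-8.26,"dz":4.55,"spin":0}]'
python3 - <<'E'
from h import *
o,R=st(5)
E
```

```text
time: 6.5
tool_pos: [448.5, -136.4, 139.9]
tcp_rot: [3.051, 1.57, 2.633]
contact_force: [2.6, 2.1, -6.1]
grip_width: 21.7
t6.70 p[ 448.4 -136.   140. ] ang214.60 rad94.6 F[ 2.57  1.57 -6.13] Ftan(push)0.17 Frad-3.00 w21.7
```

Swung back 89.6°. Now lowering.

```bash
python3 -m crank '[{"dx":0.3,"dy":0,"dz":0,"spin":0},{"dx":0.6,"dy":0,"dz":0,"spin":0},{"dx":0.87,"dy":0,"dz":0,"spin":0},{"dx":0.87,"dy":0,"dz":0,"spin":0},{"dx":0.87,"dy":0,"dz":0,"spin":0},{"dx":0.87,"dy":0,"dz":0,"spin":0}]'
python3 - <<'E'
from h import *
o,R=st(5)
E
```

```text
time: 7.2
tool_pos: [448.2, -136.8, 131.9]
tcp_rot: [-1.648, 1.57, -2.066]
contact_force: [-4.9, -2.6, 2.9]
grip_width: 21.7
t7.40 p[ 448.2 -136.8  131.9] ang214.93 rad95.2 F[-4.64 -3.31  3.11] Ftan(push)0.06 Frad5.70 w21.7
```

```bash
python3 -m crank '[{"dx":0,"dy":0,"dz":0,"spin":0},{"dx":0,"dy":0,"dz":0,"spin":0},{"dx":0,"dy":0,"dz":0,"spin":0},{"dx":0,"dy":0,"dz":0,"spin":0}]' 40
python3 - <<'E'
from h import *
o,R=st(4)
c=capture("wrist");cv2.imwrite("pics/w5.png",c["frame"])
s=capture("scene");t=capture("top")
a=cv2.resize(s["frame"][165:265,170:320],None,fx=4,fy=4,interpolation=cv2.INTER_CUBIC)
cv2.imwrite("pics/s5.png",a)
cv2.imwrite("pics/t5.png",cv2.resize(t["frame"][125:220,210:330],None,fx=6,fy=6,interpolation=cv2.INTER_CUBIC))
E
```

```text
time: 7.73
tool_pos: [449.0, -136.2, 131.6]
tcp_rot: [0.468, 1.57, 0.05]
contact_force: [-0.4, -1.1, -0.7]
grip_width: 36.3
t7.88 p[ 448.9 -136.2  131.6] ang214.84 rad94.3 F[ 0.13 -0.14 -0.52] Ftan(push)0.18 Frad-0.02 w36.8
```

View pics/w5.png

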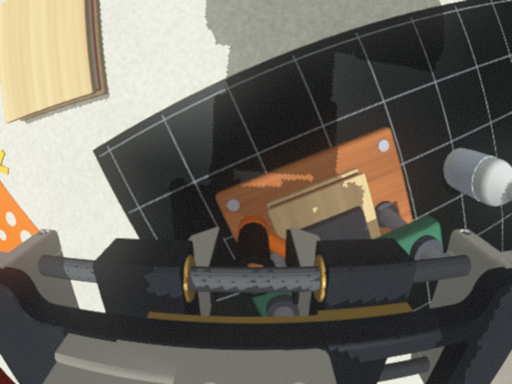

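View pics/s5.png

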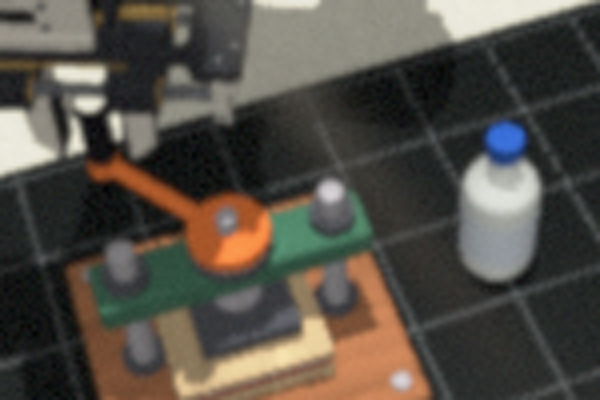

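The lever is home: the hub disc is at the same height in the image as at the start, about (230,232), and the robot is unloaded. I'll re-grip and begin tightening.

```bash
python3 -m crank '[{"dx":0,"dy":0,"dz":0,"spin":0},{"dx":0,"dy":0,"dz":0,"spin":0},{"dx":0,"dy":0,"dz":0,"spin":0},{"dx":0,"dy":0,"dz":0,"spin":0},{"dx":0,"dy":0,"dz":0,"spin":0}]' 0
python3 - <<'E'
from h import *
o,R=st(6)
arc((448.9,-136.2),C,[-4,-8,-12,-16])
E
```

```text
time: 8.45
tool_pos: [448.6, -136.3, 131.5]
tcp_rot: [-2.895, 1.571, 2.97]
contact_force: [-1.1, -0.5, 0.7]
grip_width: 21.6
t8.70 p[ 448.6 -136.3  131.5] ang214.78 rad94.6 F[-1.28 -0.52  0.71] Ftan(push)-0.31 Frad1.35 w22.3
-4 dy 0.36 dz -0.55
-8 dy 0.76 dz -1.07
-12 dy 1.20 dz -1.57
-16 dy 1.66 dz -2.03
```

```bash
python3 -m crank '[{"dx":0,"dy":0.36,"dz":-0.55,"spin":0},{"dx":0,"dy":0.76,"dz":-1.07,"spin":0},{"dx":0,"dy":1.2,"dz":-1.57,"spin":0},{"dx":0,"dy":1.66,"dz":-2.03,"spin":0},{"dx":0,"dy":1.66,"dz":-2.03,"spin":0},{"dx":0,"dy":1.66,"dz":-2.03,"spin":0}]'
python3 - <<'E'
from h import *
o,R=st(6)
p=np.array([448.9,-136.2])+16.6*np.array([.404,.915])-20.3*np.array([.915,-.404]);print(p)
arc(p,C,[-2,-4,-6,-8])
E
```

```text
time: 9.2
tool_pos: [437.3, -112.7, 131.7]
tcp_rot: [0.046, 1.569, -0.371]
contact_force: [2.6, -2.7, -1.9]
grip_width: 22.1
t9.45 p[ 437.3 -112.9  131.6] ang199.00 rad94.1 F[ 3.13 -2.49 -2.24] Ftan(push)3.37 Frad-2.15 w21.8
[ 437.0319 -112.8098]
-2 dy 0.25 dz -0.22
-4 dy 0.50 dz -0.43
-6 dy 0.76 dz -0.63
-8 dy 1.03 dz -0.82
```

```bash
python3 -m crank '[{"dx":0,"dy":0.25,"dz":-0.22,"spin":0},{"dx":0,"dy":0.5,"dz":-0.43,"spin":0},{"dx":0,"dy":0.76,"dz":-0.63,"spin":0},{"dx":0,"dy":1.03,"dz":-0.82,"spin":0},{"dx":0,"dy":1.03,"dz":-0.82,"spin":0},{"dx":0,"dy":1.03,"dz":-0.82,"spin":0}]'
cat >> h.py <<'E'
def nxt(p,dy,dz,degs):
    p=np.asarray(p,float)+10*dy*np.array([.404,.915])+10*dz*np.array([.915,-.404])
    r=p-C;print("cmd",p.round(2),"ang %.2f rad %.2f"%(np.degrees(np.arctan2(r[1],r[0]))%360,np.hypot(*r)));arc(p,C,degs)
E
python3 - <<'E'
from h import *
o,R=st(8)
nxt((437.03,-112.81),1.03,-.82,[-2,-4,-6])
E
```

```text
time: 9.95
tool_pos: [434.1, -100.3, 131.6]
tcp_rot: [0.064, 1.57, -0.354]
contact_force: [4.8, -3.4, -2.8]
grip_width: 22.2
t10.30 p[ 434.1 -100.4  131.6] ang191.12 rad94.0 F[ 4.29 -3.59 -3.11] Ftan(push)4.35 Frad-3.52 w22.0
cmd [ 433.69 -100.07] ang 190.86 rad 94.30
-2 dy 0.27 dz -0.18
-4 dy 0.55 dz -0.36
-6 dy 0.84 dz -0.52
```

```bash
python3 -m crank '[{"dx":0.01,"dy":0.27,"dz":-0.17,"spin":0},{"dx":0.02,"dy":0.55,"dz":-0.34,"spin":0},{"dx":0.04,"dy":0.84,"dz":-0.5,"spin":0},{"dx":0.04,"dy":0.84,"dz":-0.5,"spin":0},{"dx":0.04,"dy":0.84,"dz":-0.5,"spin":0}]'
python3 - <<'E'
from h import *
o,R=st(8)
nxt((433.69,-100.07),.84,-.5,[-2,-4,-6])
E
```

```text
time: 10.72
tool_pos: [432.7, -90.7, 131.2]
tcp_rot: [-0.199, 1.57, -0.617]
contact_force: [3.3, -4.8, -1.7]
grip_width: 21.7
t11.07 p[432.7 -90.8 131.2] ang185.19 rad94.0 F[ 3.6  -4.01 -2.04] Ftan(push)4.32 Frad-3.22 w22.0
cmd [432.51 -90.36] ang 184.91 rad 94.14
-2 dy 0.29 dz -0.15
-4 dy 0.59 dz -0.30
-6 dy 0.89 dz -0.43
```

```bash
python3 -m crank '[{"dx":0.01,"dy":0.29,"dz":-0.15,"spin":0},{"dx":0.02,"dy":0.59,"dz":-0.29,"spin":0},{"dx":0.02,"dy":0.89,"dz":-0.41,"spin":0},{"dx":0.02,"dy":0.89,"dz":-0.41,"spin":0},{"dx":0.02,"dy":0.89,"dz":-0.41,"spin":0}]'
python3 - <<'E'
from h import *
o,R=st(8)
nxt((432.51,-90.36),.89,-.41,[-2,-4,-5,-6])
E
```

```text
time: 11.48
tool_pos: [432.4, -80.9, 131.0]
tcp_rot: [-0.562, 1.57, -0.98]
contact_force: [3.0, -4.5, -1.4]
grip_width: 21.8
t11.83 p[432.4 -80.9 131. ] ang179.17 rad93.9 F[ 2.8  -4.14 -1.03] Ftan(push)4.09 Frad-2.86 w22.0
cmd [432.35 -80.56] ang 178.94 rad 93.96
-2 dy 0.30 dz -0.12
-4 dy 0.61 dz -0.23
-5 dy 0.77 dz -0.28
-6 dy 0.93 dz -0.33
```

```bash
python3 -m crank '[{"dx":0.0,"dy":0.3,"dz":-0.12,"spin":0},{"dx":0.0,"dy":0.61,"dz":-0.22,"spin":0},{"dx":0.0,"dy":0.93,"dz":-0.31,"spin":0},{"dx":0,"dy":0.93,"dz":-0.31,"spin":0},{"dx":0.0,"dy":0.93,"dz":-0.31,"spin":0}]'
python3 - <<'E'
from h import *
o,R=st(8)
nxt((432.35,-80.56),.93,-.31,[-2,-4,-5,-6])
E
```

```text
time: 12.25
tool_pos: [433.2, -71.1, 130.9]
tcp_rot: [-1.25, 1.571, -1.667]
contact_force: [1.9, -3.9, -1.2]
grip_width: 22.0
t12.60 p[433.2 -71.  130.9] ang173.11 rad93.8 F[ 2.24 -4.43 -0.81] Ftan(push)4.13 Frad-2.75 w21.9
cmd [433.27 -70.8 ] ang 172.95 rad 93.74
-2 dy 0.31 dz -0.09
-4 dy 0.63 dz -0.17
-5 dy 0.79 dz -0.20
-6 dy 0.95 dz -0.23
```

```bash
python3 -m crank '[{"dx":0.0,"dy":0.31,"dz":-0.09,"spin":0},{"dx":0.0,"dy":0.63,"dz":-0.17,"spin":0},{"dx":0.0,"dy":0.95,"dz":-0.22,"spin":0},{"dx":0,"dy":0.95,"dz":-0.22,"spin":0},{"dx":0.0,"dy":0.95,"dz":-0.22,"spin":0}]'
python3 - <<'E'
from h import *
o,R=st(8)
nxt((433.27,-70.8),.95,-.22,[-2,-4,-5,-6])
E
```

```text
time: 13.02
tool_pos: [435.0, -61.3, 130.9]
tcp_rot: [-2.317, 1.571, -2.735]
contact_force: [2.7, -3.9, -0.4]
grip_width: 21.9
t13.37 p[434.9 -61.4 130.9] ang167.11 rad93.7 F[ 1.71 -4.47 -0.71] Ftan(push)3.98 Frad-2.67 w21.8
cmd [435.1  -61.22] ang 166.99 rad 93.61
-2 dy 0.32 dz -0.06
-4 dy 0.65 dz -0.10
-5 dy 0.81 dz -0.12
-6 dy 0.97 dz -0.13
```

```bash
python3 -m crank '[{"dx":0.0,"dy":0.32,"dz":-0.05,"spin":0},{"dx":0.0,"dy":0.65,"dz":-0.09,"spin":0},{"dx":0.0,"dy":0.97,"dz":-0.12,"spin":0},{"dx":0,"dy":0.97,"dz":-0.12,"spin":0},{"dx":0.0,"dy":0.97,"dz":-0.12,"spin":0}]'
python3 - <<'E'
from h import *
o,R=st(8)
nxt((435.1,-61.22),.97,-.12,[-2,-4,-5,-6])
E
```

```text
time: 13.78
tool_pos: [437.7, -51.9, 130.8]
tcp_rot: [-2.68, 1.57, -3.098]
contact_force: [1.1, -5.0, -0.7]
grip_width: 22.0
t14.13 p[437.7 -52.  130.9] ang161.14 rad93.6 F[ 1.38 -4.9  -1.05] Ftan(push)4.19 Frad-2.89 w22.0
cmd [437.92 -51.86] ang 160.99 rad 93.47
-2 dy 0.33 dz -0.02
-4 dy 0.65 dz -0.03
-5 dy 0.81 dz -0.03
-6 dy 0.98 dz -0.03
```

```bash
python3 -m crank '[{"dx":0.0,"dy":0.33,"dz":-0.02,"spin":0},{"dx":0.0,"dy":0.65,"dz":-0.02,"spin":0},{"dx":0.0,"dy":0.98,"dz":-0.02,"spin":0},{"dx":0,"dy":0.98,"dz":-0.02,"spin":0},{"dx":0.0,"dy":0.98,"dz":-0.02,"spin":0}]'
python3 - <<'E'
from h import *
o,R=st(8)
nxt((437.92,-51.86),.98,-.02,[-2,-4,-5,-6])
E
```

```text
time: 14.55
tool_pos: [441.4, -43.0, 130.8]
tcp_rot: [-2.576, 1.57, -2.993]
contact_force: [2.1, -6.0, -1.0]
grip_width: 22.0
t14.90 p[441.3 -43.1 130.8] ang155.21 rad93.6 F[ 1.38 -5.31 -0.72] Ftan(push)4.24 Frad-3.48 w21.9
cmd [441.7  -42.81] ang 154.98 rad 93.37
-2 dy 0.33 dz 0.01
-4 dy 0.65 dz 0.04
-5 dy 0.81 dz 0.05
-6 dy 0.97 dz 0.07
```

```bash
python3 -m crank '[{"dx":0.0,"dy":0.33,"dz":0.02,"spin":0},{"dx":0.0,"dy":0.65,"dz":0.05,"spin":0},{"dx":0.0,"dy":0.97,"dz":0.09,"spin":0},{"dx":0,"dy":0.97,"dz":0.09,"spin":0},{"dx":0.0,"dy":0.97,"dz":0.09,"spin":0}]'
python3 - <<'E'
from h import *
o,R=st(8)
nxt((441.7,-42.81),.97,.09,[-2,-4,-5,-6])
E
```

```text
time: 15.32
tool_pos: [445.8, -34.6, 130.7]
tcp_rot: [-2.566, 1.569, -2.983]
contact_force: [1.1, -6.5, -0.7]
grip_width: 22.1
t15.67 p[445.7 -34.6 130.7] ang149.39 rad93.6 F[ 0.26 -6.07 -0.39] Ftan(push)5.09 Frad-3.31 w21.7
cmd [446.44 -34.3 ] ang 148.99 rad 93.17
-2 dy 0.32 dz 0.05
-4 dy 0.64 dz 0.10
-5 dy 0.80 dz 0.14
-6 dy 0.96 dz 0.17
```

The push has risen by about 0.9 N, so the foot touched near 155°. From here I take smaller steps.

```bash
python3 -m crank '[{"dx":0.0,"dy":0.16,"dz":0.02,"spin":0},{"dx":0.0,"dy":0.32,"dz":0.05,"spin":0},{"dx":0.0,"dy":0.64,"dz":0.11,"spin":0},{"dx":0,"dy":0.64,"dz":0.11,"spin":0},{"dx":0.0,"dy":0.64,"dz":0.11,"spin":0}]'
python3 - <<'E'
from h import *
o,R=st(14)
nxt((446.44,-34.3),.64,.11,[-1,-2,-3,-4,-5,-6])
E
```

```text
time: 16.08
tool_pos: [449.1, -29.3, 130.6]
tcp_rot: [-2.523, 1.569, -2.94]
contact_force: [-1.1, -5.7, 0.5]
grip_width: 21.8
t16.73 p[449.1 -29.4 130.7] ang145.57 rad93.6 F[-0.44 -6.55  0.04] Ftan(push)5.65 Frad-3.34 w22.0
cmd [450.03 -28.89] ang 145.00 rad 93.11
-1 dy 0.16 dz 0.03
-2 dy 0.32 dz 0.07
-3 dy 0.48 dz 0.11
-4 dy 0.63 dz 0.15
-5 dy 0.79 dz 0.19
-6 dy 0.95 dz 0.24
```

```bash
python3 -m crank '[{"dx":0.0,"dy":0.16,"dz":0.03,"spin":0},{"dx":0.0,"dy":0.32,"dz":0.07,"spin":0},{"dx":0.0,"dy":0.63,"dz":0.16,"spin":0},{"dx":0,"dy":0.63,"dz":0.16,"spin":0},{"dx":0.0,"dy":0.63,"dz":0.16,"spin":0}]'
python3 - <<'E'
from h import *
o,R=st(14)
nxt((450.03,-28.89),.63,.16,[-1,-2,-3,-4,-5,-6])
E
```

```text
time: 17.15
tool_pos: [452.8, -24.2, 130.6]
tcp_rot: [-2.564, 1.568, -2.982]
contact_force: [-0.7, -8.1, 0.4]
grip_width: 22.1
t17.80 p[452.8 -24.3 130.6] ang141.72 rad93.6 F[-1.39 -6.88  0.31] Ftan(push)6.26 Frad-3.17 w21.7
cmd [454.04 -23.77] ang 140.99 rad 92.99
-1 dy 0.16 dz 0.04
-2 dy 0.31 dz 0.09
-3 dy 0.47 dz 0.14
-4 dy 0.62 dz 0.19
-5 dy 0.77 dz 0.25
-6 dy 0.92 dz 0.30
```

Grip is about 53 N by both force and angle. I need about 6° more.

```bash
python3 -m crank '[{"dx":0.0,"dy":0.16,"dz":0.04,"spin":0},{"dx":0.0,"dy":0.31,"dz":0.09,"spin":0},{"dx":0.0,"dy":0.62,"dz":0.19,"spin":0},{"dx":0,"dy":0.77,"dz":0.25,"spin":0},{"dx":0.0,"dy":0.92,"dz":0.31,"spin":0},{"dx":0.0,"dy":0.92,"dz":0.31,"spin":0},{"dx":0.0,"dy":0.92,"dz":0.31,"spin":0}]'
python3 - <<'E'
from h import *
o,R=st(16)
nxt((454.04,-23.77),.92,.31,[-1,-2])
E
```

```text
time: 18.38
tool_pos: [458.9, -17.2, 130.5]
tcp_rot: [-2.568, 1.567, -2.985]
contact_force: [-3.4, -6.5, 0.3]
grip_width: 21.4
t19.13 p[458.9 -17.2 130.5] ang136.03 rad93.7 F[-2.85 -7.05  1.06] Ftan(push)7.05 Frad-2.84 w22.1
cmd [460.59 -16.6 ] ang 135.00 rad 92.92
-1 dy 0.15 dz 0.06
-2 dy 0.30 dz 0.12
```

Grip is about 73 N by force and 77 N by angle, so I release here.

```bash
python3 -m crank '[{"dx":0,"dy":0,"dz":0,"spin":0},{"dx":0,"dy":0,"dz":0,"spin":0},{"dx":0,"dy":0,"dz":0,"spin":0},{"dx":0,"dy":0,"dz":0,"spin":0},{"dx":0,"dy":0,"dz":0,"spin":0},{"dx":0,"dy":0,"dz":0,"spin":0}]' 60
python3 - <<'E'
from h import *
o,R=st(6)
c=capture("wrist");cv2.imwrite("pics/w6.png",c["frame"])
s=capture("scene");cv2.imwrite("pics/s6.png",cv2.resize(s["frame"][165:265,170:320],None,fx=4,fy=4,interpolation=cv2.INTER_CUBIC))
E
```

```text
time: 19.63
tool_pos: [460.5, -16.4, 130.8]
tcp_rot: [2.335, 1.57, 1.918]
contact_force: [0.1, -0.2, 0.1]
grip_width: 54.0
t19.88 p[460.6 -16.5 130.9] ang134.95 rad93.0 F[0.   0.21 0.06] Ftan(push)-0.15 Frad0.14 w55.4
```

View pics/s6.png

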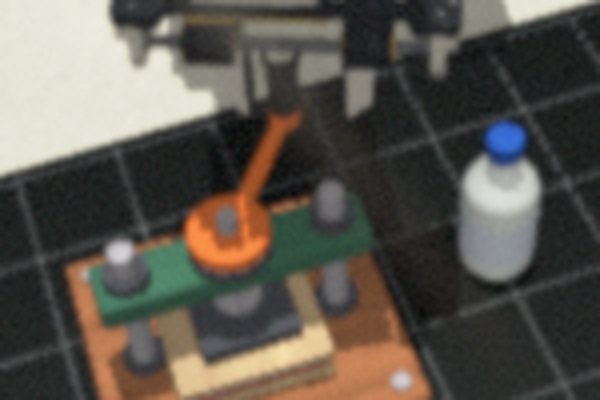

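View pics/w6.png

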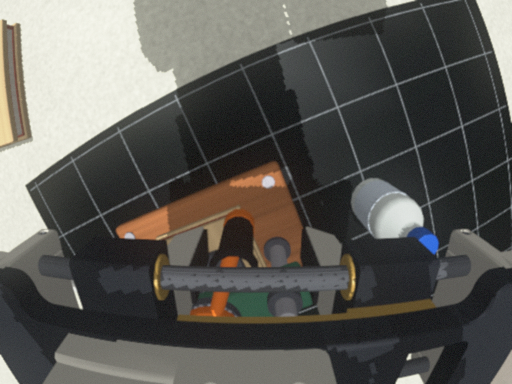

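The fingers are free with zero force, and the hub disc is at the home height, about (229,232). The knob looks off-centre at (237,240), so I'll rise and measure where the lever stayed.

```bash
python3 -m crank '[{"dx":0,"dy":0,"dz":0,"spin":0},{"dx":-1,"dy":0,"dz":0,"spin":0},{"dx":-4,"dy":0,"dz":0,"spin":0},{"dx":-8,"dy":0,"dz":0,"spin":0},{"dx":-10,"dy":0,"dz":0,"spin":0},{"dx":-10,"dy":0,"dz":0,"spin":0},{"dx":-10,"dy":0,"dz":0,"spin":0}]' 90
python3 - <<'E'
from h import *
o,R=st(4)
c=capture("wrist");cv2.imwrite("pics/w7.png",cv2.resize(c["frame"][160:310,140:320],None,fx=4,fy=4,interpolation=cv2.INTER_CUBIC))
s=capture("scene");cv2.imwrite("pics/s7.png",cv2.resize(s["frame"][165:265,170:320],None,fx=4,fy=4,interpolation=cv2.INTER_CUBIC))
E
```

```text
time: 20.57
tool_pos: [461.0, -16.8, 231.8]
tcp_rot: [0.255, 1.568, -0.163]
contact_force: [-0.3, 0.5, -0.7]
grip_width: 82.9
t20.72 p[460.3 -16.6 230.4] ang135.16 rad93.1 F[-0.5  -0.27 -0.45] Ftan(push)0.54 Frad0.17 w82.7
```

View pics/w7.png

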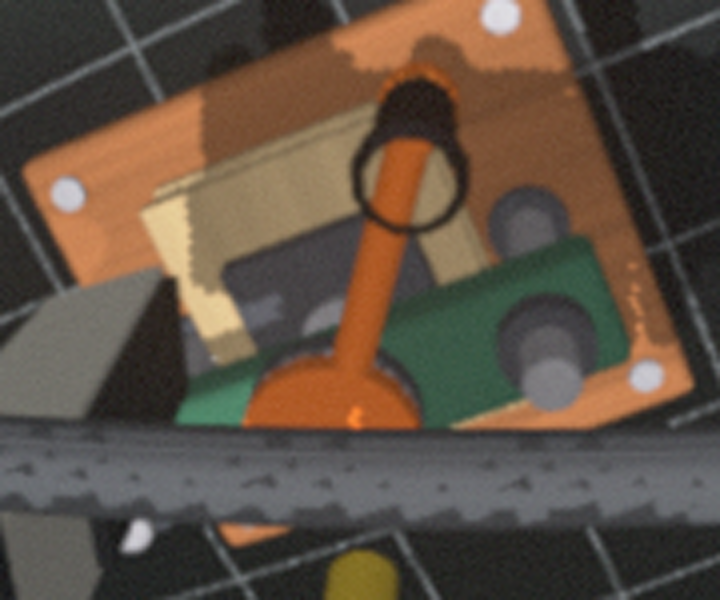

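View pics/s7.png

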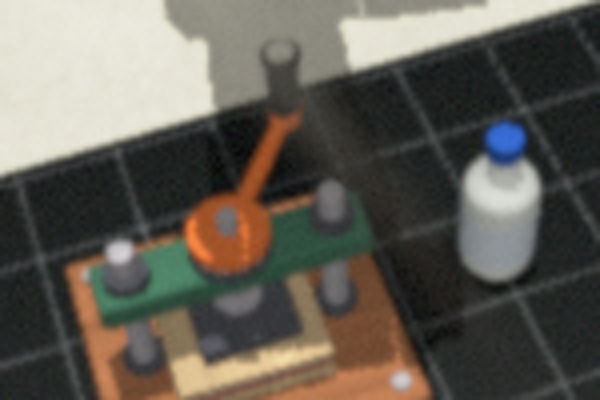

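Run:
```python
from h import *
o,R=st(1);c=capture("wrist");s=capture("scene");t=capture("top")
def rep(n,p): r=p[:2]-C;print(n,p.round(1),"ang %.1f rad %.1f"%(np.degrees(np.arctan2(r[1],r[0]))%360,np.hypot(*r)))
u=(140+(410.5)/4-.5,160+(181.5)/4-.5)
a,d=wray(c,o,R,*u);rep("wrist",a+d*(170.5-a[2])/d[2])
w=(170+281.5/4-.5,165+51.5/4-.5)
rep("scene",onz(s,*w,170.5)); p,e=tri((a,d),ray(s,*w));rep("tri",p);print(e)
```

```text
t20.82 p[460.  -16.6 229.7] ang135.27 rad93.4 F[ 0.05  0.05 -0.5 ] Ftan(push)-0.07 Frad-0.01 w82.4
wrist [452.6 -22.2 170.5] ang 140.8 rad 95.1
scene [455.1 -22.2 170.5] ang 139.8 rad 93.2
tri [453.3 -22.1 168.7] ang 140.5 rad 94.6
[np.float64(0.408291973076126), np.float64(0.4082919730761476)]
```

The knob rests at about 140.4°, while the TCP read 136° under load. About 1.2° of that can be serration play. The rest is either finger compliance or the screw springing back, and I have time to check. I'll re-grip at the true knob position and push until the force comes back.

```bash
python3 -m crank '[{"dx":0,"dy":-0.78,"dz":-0.45,"spin":0},{"dx":2,"dy":-0.78,"dz":-0.45,"spin":0},{"dx":5,"dy":-0.78,"dz":-0.45,"spin":0},{"dx":8,"dy":-0.78,"dz":-0.45,"spin":0},{"dx":9.95,"dy":-0.78,"dz":-0.45,"spin":0},{"dx":9.95,"dy":-0.78,"dz":-0.45,"spin":0},{"dx":9.95,"dy":-0.78,"dz":-0.45,"spin":0}]' 60 && python3 -m crank '[{"dx":0,"dy":0,"dz":0,"spin":0},{"dx":0,"dy":0,"dz":0,"spin":0},{"dx":0,"dy":0,"dz":0,"spin":0},{"dx":0,"dy":0,"dz":0,"spin":0},{"dx":0,"dy":0,"dz":0,"spin":0},{"dx":0,"dy":0,"dz":0,"spin":0},{"dx":0,"dy":0,"dz":0,"spin":0},{"dx":0,"dy":0,"dz":0,"spin":0}]' 0
python3 - <<'E'
from h import *
o,R=st(8)
nxt((460.6,-16.6),-.78,-.45,[-1,-2,-3,-4])
c=capture("wrist");cv2.imwrite("pics/w8.png",c["frame"])
E
```

```text
time: 21.55
tool_pos: [452.6, -22.2, 131.1]
tcp_rot: [-2.947, 1.569, 2.918]
contact_force: [0.2, -0.1, 0.7]
grip_width: 54.9
time: 22.22
tool_pos: [453.4, -22.1, 131.5]
tcp_rot: [0.102, 1.571, -0.315]
contact_force: [-1.0, -1.2, 1.8]
grip_width: 21.9
t22.57 p[453.4 -22.  131.5] ang140.44 rad94.6 F[-0.55 -0.67  1.56] Ftan(push)0.87 Frad-0.00 w22.0
cmd [453.33 -21.92] ang 140.39 rad 94.71
-1 dy 0.16 dz 0.05
-2 dy 0.32 dz 0.10
-3 dy 0.47 dz 0.15
-4 dy 0.63 dz 0.20
```

View pics/w8.png

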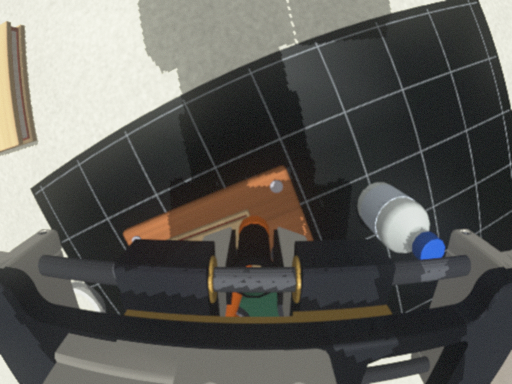

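```bash
python3 -m crank '[{"dx":0,"dy":0.16,"dz":0.05,"spin":0},{"dx":0,"dy":0.32,"dz":0.1,"spin":0},{"dx":0,"dy":0.32,"dz":0.1,"spin":0},{"dx":0,"dy":0.32,"dz":0.1,"spin":0}]'
python3 - <<'E'
from h import *
o,R=st(8)
nxt((453.33,-21.92),.32,.1,[-1,-2,-3,-4])
E
```

```text
time: 22.95
tool_pos: [455.3, -19.6, 131.3]
tcp_rot: [-2.473, 1.57, -2.891]
contact_force: [-2.3, -2.2, 2.0]
grip_width: 21.8
t23.30 p[455.4 -19.6 131.4] ang138.49 rad94.7 F[-2.63 -2.92  1.95] Ftan(push)3.93 Frad0.03 w21.9
cmd [455.54 -19.4 ] ang 138.36 rad 94.68
-1 dy 0.16 dz 0.05
-2 dy 0.31 dz 0.11
-3 dy 0.47 dz 0.16
-4 dy 0.62 dz 0.22
```

```bash
python3 -m crank '[{"dx":0,"dy":0.16,"dz":0.05,"spin":0},{"dx":0,"dy":0.31,"dz":0.11,"spin":0},{"dx":0,"dy":0.31,"dz":0.11,"spin":0},{"dx":0,"dy":0.31,"dz":0.11,"spin":0}]'
python3 - <<'E'
from h import *
o,R=st(12)
nxt((455.54,-19.4),.31,.11,[-1,-2,-3,-4])
E
```

```text
time: 23.63
tool_pos: [457.3, -17.4, 131.2]
tcp_rot: [-2.371, 1.569, -2.788]
contact_force: [-5.1, -5.5, 1.7]
grip_width: 21.7
t24.18 p[457.3 -17.4 131.3] ang136.77 rad94.7 F[-4.46 -5.24  2.07] Ftan(push)6.88 Frad-0.34 w21.9
cmd [457.8  -17.01] ang 136.37 rad 94.63
-1 dy 0.15 dz 0.06
-2 dy 0.31 dz 0.12
-3 dy 0.46 dz 0.18
-4 dy 0.61 dz 0.25
```

```bash
python3 -m crank '[{"dx":0,"dy":0.08,"dz":0.03,"spin":0},{"dx":0,"dy":0.15,"dz":0.06,"spin":0},{"dx":0,"dy":0.15,"dz":0.06,"spin":0},{"dx":0,"dy":0.15,"dz":0.06,"spin":0}]'
python3 - <<'E'
from h import *
o,R=st(12)
nxt((457.8,-17.01),.15,.06,[-1,-2,-3,-4])
E
```

```text
time: 24.52
tool_pos: [458.2, -16.4, 131.2]
tcp_rot: [-2.348, 1.569, -2.766]
contact_force: [-5.2, -5.2, 3.1]
grip_width: 21.8
t25.07 p[458.2 -16.4 131.2] ang135.94 rad94.8 F[-5.09 -5.71  2.3 ] Ftan(push)7.64 Frad-0.31 w21.8
cmd [458.96 -15.88] ang 135.40 rad 94.59
-1 dy 0.15 dz 0.06
-2 dy 0.31 dz 0.12
-3 dy 0.46 dz 0.19
-4 dy 0.61 dz 0.26
```

The screw holds full force with no spring-back, and the gap was finger compliance of about 1 N/mm. Grip is about 75–85 N. I release and rise.

```bash
python3 -m crank '[{"dx":0,"dy":0,"dz":0,"spin":0},{"dx":0,"dy":0,"dz":0,"spin":0},{"dx":0,"dy":0,"dz":0,"spin":0},{"dx":0,"dy":0,"dz":0,"spin":0},{"dx":0,"dy":0,"dz":0,"spin":0},{"dx":0,"dy":0,"dz":0,"spin":0}]' 60 && python3 -m crank '[{"dx":-1,"dy":0,"dz":0,"spin":0},{"dx":-4,"dy":0,"dz":0,"spin":0},{"dx":-8,"dy":0,"dz":0,"spin":0},{"dx":-10,"dy":0,"dz":0,"spin":0},{"dx":-10,"dy":0,"dz":0,"spin":0},{"dx":-10,"dy":0,"dz":0,"spin":0},{"dx":-10,"dy":0,"dz":0,"spin":0}]'
python3 - <<'E'
from h import *
o,R=st(4)
c=capture("wrist");cv2.imwrite("pics/w9.png",cv2.resize(c["frame"][160:310,140:320],None,fx=4,fy=4,interpolation=cv2.INTER_CUBIC))
s=capture("scene");cv2.imwrite("pics/s9.png",cv2.resize(s["frame"][165:315,170:320],None,fx=4,fy=4,interpolation=cv2.INTER_CUBIC))
E
```

```text
time: 25.57
tool_pos: [459.2, -15.7, 131.4]
tcp_rot: [1.324, 1.57, 0.907]
contact_force: [1.5, 0.0, -0.6]
grip_width: 53.6
time: 26.15
tool_pos: [458.4, -15.7, 230.5]
tcp_rot: [-3.102, 1.569, 2.763]
contact_force: [0.6, 0.4, -0.8]
grip_width: 54.8
t26.30 p[458.3 -15.8 230.2] ang135.63 rad95.1 F[ 0.3  -0.15 -0.2 ] Ftan(push)-0.10 Frad-0.32 w55.3
```

View pics/w9.png

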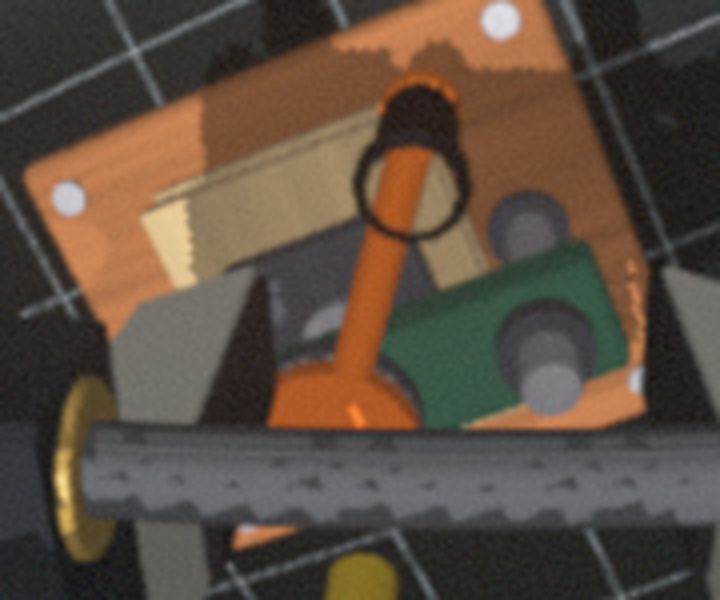

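View pics/s9.png

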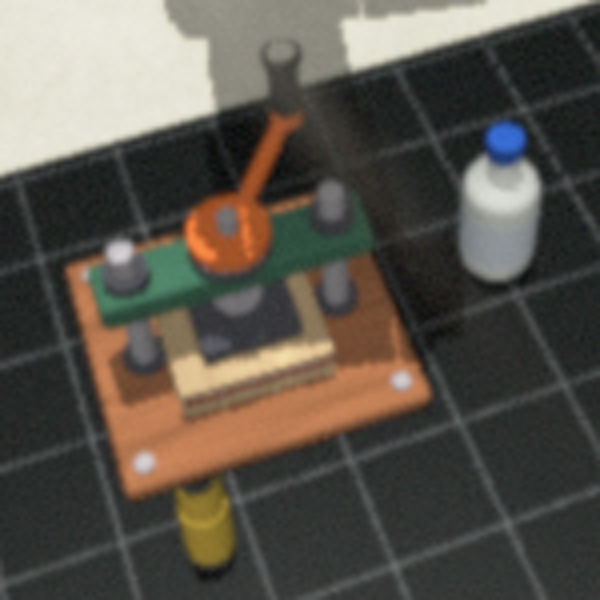

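In the scene picture the lever rests with the knob top at (281,51), the same place as after the first release. The hub disc is at (229,232), home height. The glue bottle and glue stick haven't moved, and the gripper is clear with zero force. I'll hand in.

Run:
```python
from plant import bot
print(bot.close_job())
```

```text
the job is handed in; nothing more can be done
None
```

The job is handed in at about 26 s of the 53 s allowed, and my last checks put the grip at about 73–85 N. No verdict is reported, so that figure is my own estimate.

**What I did:** I lifted the lever about 8.5 mm by its knob and swung it back 89.6° (three serrations). It dropped home, and I turned it clockwise. The foot touched the booklet after about 60° of turn, and I tightened about 18° more, then let go and raised the gripper clear.

**Grip:**

| Stage | Push at knob | Grip from push | Grip from angle |
|---|---|---|---|
| Slack, before touch | about 4.15 N | – | – |
| First tightening, held | 7.05 N | about 73 N | about 77 N |
| Re-grip test, held | 7.64 N | about 85 N | – |

- **Lever angle:** The readings disagreed once. The knob rested about 4° short of the angle the arm had read under load. I re-gripped and pushed again, and the full force came back, so it was soft fingers plus serration play and the screw had not slipped back. After the last release the knob was in the same place in the scene picture.
- **Lever home:** The hub was at the same height in the picture as at the start. The lift itself can't be read directly.
- **Other things:** The glue bottle and glue stick looked unmoved, and the gripper read zero force. I did not check the tape separately, but the arm never worked near it.

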